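Walk the granite caddy home and restock it

TASK

Walk the heavy granite caddy along to its parking mat by pushing the two ends of its near face in turn, red-bay end first, then blue, then red again and so on: at least those first three pushes must each swing it clearly out of square (10 degrees or more past the mat's direction, to alternate sides) before it reaches the mat, and it must then come to rest squarely on the mat. Only once it is parked, stand every tin that is there upright in the bay of its own colour. Never lift or tip the caddy, leave it parked on the mat, and do not disturb the carafe, the mug or the foil box.

Things in the scene. Friction and masses are not known exactly. Their poses are not given: they have to be found in the camera images.
- mat: parking mat: grey rectangle with cream border and chevron, flush in the dark worktop (nothing to bump into), 145 mm along x, 305 mm along y. Fixed. Origin at its centre at z = 0; its +x is the walking direction, from the caddy's start over the mat (the robot's left, world +y, within 12 degrees).
- mat_diag (a point): the mat's centre again, with axes turned 45 degrees counter-clockwise from above: only a reference for the sense of a swing. The angle between its x and the caddy's x is 45 degrees when the caddy is square to the mat, larger when turned clockwise (red end ahead), smaller when counter-clockwise (blue end ahead).
- caddy: heavy granite caddy, 2.8 kg, loose: block 100 mm along x, 260 along y, 45 high; on top a row of four bays fenced by steel lips 10 mm high, 4 mm thick (55 mm in all; fence 68 mm along x). Origin: centre of underside; +x is its front, towards the mat; near face at x = -50 mm. Starts 160 to 200 mm short of the mat, within 6 degrees of square. Too heavy to lift; slides at 5 to 15 N.
- push_red (a point): point on the caddy's near face, 96 mm towards the red-bay end (caddy frame -50, +96, 22 mm). Pushed here along the walk, the caddy swings clockwise about a point some 50 to 80 mm past its centre towards the blue end, so its centre also moves ahead.
- push_blue (a point): point on the caddy's near face, 96 mm towards the blue-bay end (caddy frame -50, -96, 22 mm). Pushed here it swings counter-clockwise, likewise.
- bay_red (a point): centre of the floor of the bay labelled red (coloured floor and coloured strips before and behind it), caddy frame (0, +96, 45) mm; inside 60 x 60 mm, lip 10 mm high
- bay_yellow (a point): centre of the floor of the bay labelled yellow (coloured floor and coloured strips before and behind it), caddy frame (0, +32, 45) mm; inside 60 x 60 mm, lip 10 mm high
- bay_green (a point): centre of the floor of the bay labelled green (coloured floor and coloured strips before and behind it), caddy frame (0, -32, 45) mm; inside 60 x 60 mm, lip 10 mm high
- bay_blue (a point): centre of the floor of the bay labelled blue (coloured floor and coloured strips before and behind it), caddy frame (0, -96, 45) mm; inside 60 x 60 mm, lip 10 mm high
- tin_red: red round storage tin with a steel band near the top, 50 mm in diameter, 44 mm tall, weighted low, 0.18 kg, standing upright right of the caddy; origin at the centre of its underside. May be absent.
- tin_yellow: yellow round storage tin with a steel band near the top, 50 mm in diameter, 44 mm tall, weighted low, 0.18 kg, standing upright right of the caddy; origin at the centre of its underside. May be absent.
- tin_green: green round storage tin with a steel band near the top, 50 mm in diameter, 44 mm tall, weighted low, 0.18 kg, standing upright right of the caddy; origin at the centre of its underside. May be absent.
- tin_blue: blue round storage tin with a steel band near the top, 50 mm in diameter, 44 mm tall, weighted low, 0.18 kg, standing upright right of the caddy; origin at the centre of its underside. May be absent.
- carafe: glass carafe, 74 mm in diameter, 190 mm tall, a bystander; origin at the centre of its underside
- mug: white mug, 80 mm in diameter, 85 mm tall, handle at one side, a bystander; origin at the centre of its underside
- foil_box: long cardboard box of kitchen foil, 50 x 300 x 50 mm, a bystander; origin at the centre of its underside
Mind the look-alikes: they are no part of the job. What is meant by the tin_yellow is not black, and is the smaller of those in its own colour.

How it is judged:
By the outcome, as a careful person would: the job done as asked, in the order asked, and still so for the second after the job is handed in, with the robot touching nothing.
Of tin_red, tin_yellow, tin_green, tin_blue only 3 to 4 are there at a start; the rules pass over those that are not, and their reading is None.
At some moment in a run one of tin_red, tin_yellow, tin_green, tin_blue may be knocked a few centimetres aside while the robot is not near it.
It also fails if it takes over 210 s, if anything falls off the work surface, if the arm or the gripper's body presses on something with over 40 N, if the wrist force passes 120 N, or if a joint passes its speed limit or range.

ROBOT

A 6-joint arm with a two-finger parallel gripper is mounted at the origin on the work surface. World frame = base frame: x ahead of the robot, y to its left, z up, the work surface at z = 0. Lengths are in mm, angles in rad, forces in N, time in s.
With the tool pointing down it reaches from about 275 to 750 mm from the base axis. Payload 10.2 kg.
Tool frame: the origin (TCP) lies at the very end of the fingers, on their centre line; the grasp point (between the pads) lies 19 mm behind it; z points along the fingers, y is the line along which they close (so a half turn about z gives the same grasp; the last joint's range is limited). The gripper opens to 85 mm and grips with 20 to 120 N. Pads are 22 mm wide; open, the fingers measure 114 mm over their backs; the gripper's body (76 mm by 85 mm) begins 54 mm behind the grasp point. The pads swing forward as they close: fully open they stand 13 mm farther back than shut.
Start: joints at [-1.398, 0.313, 1.498, -0, 1.331, -0.223], TCP at [202.4, -484.423, 231.294] pointing down, gripper open.
Joint ranges: [-2.94, 2.94], [-0.97, 2.17], [0.19, 2.56], [-1.23, 4.37], [0.02, 3.11], [-2.88, 2.88]. Speed limits (rad/s): [2.39, 2.39, 3.01, 3.14, 3.14, 3.14].

INTERFACE

Orientations are given as a unit quaternion [w, x, y, z].
In Python, from rig import ctrl, optics gives the robot as it stands. The module is installed in compiled form; this text tells all that it offers.
- The arm moves only by the shell command python3 -m handwheel 'ROWS' [FORCE]. ROWS is JSON, a list that holds one entry, the list of rows, each a list of 5 numbers: the gripper command: -1 is fully open, 1 is shut, values between are in proportion, then the shift along the world's x, y, z in units of 50 mm (1.0 is 50 mm), then the turn about the world's z in units of 8 degrees (1.0 is 8 degrees). In form: [[[gripper, tx, ty, tz, twist], ...]]. A call has 1 to 10 rows; each row shifts and turns the commanded pose from where the row before left it; what a row does not reach is not made up. A row lasts 1/10 s, in which the tool goes at most 50 mm and 8.59 degrees, less where a joint would pass 70% of its speed; a pose out of reach is approached as far as the arm can. A call is refused whole if a number of a shift passes 1 or a number of a turn 1, either way. A call with a gripper value outside its range is refused whole. The fingers move at their own pace and stop on an object; FORCE is the grip in N (left out, the last holds). Time passes only in rows, so rows that do not move let the fingers close. It gives the time, the measured TCP pose, the force, the opening and the grip force at its end, in the units of the state.
- ctrl.sense(): the state, without advancing time (a new reading comes with each control period).
- optics.capture(name): name is "scene" or "top" or "wrist"; returns a dict with "img" (480x640x3 uint8, blue, green, red), "K" (3x3 intrinsics, pixels), "R" (3x3) and "t" (3): a world point X has camera coordinates R X + t. Camera axes: x right, y down, z forward; pixel columns grow to the right and rows downward; lengths in mm; the calibration is good to about 2 mm. A picture is of the moment at which its call begins. There is no depth.
- ctrl.finish_job(): hands the job in; it is judged then, once.
The state is a dict: "time_s": time; "joints": joint angles; "dq": joint speeds; "tau": joint torques, N m; "eef_pos": TCP position; "ee_rot": TCP orientation; "force": force on the tool from outside, world axes, zero at the start; "wrist_torque": the same for the moment, N m; "grip_width": opening from 0.0 (shut) to 1.0 (fully open); "grip_force": force on a finger pad.
Only numpy, scipy, OpenCV 4.12 (cv2) and the standard library are available. Lean on these libraries where they do the work, as an engineer would, in place of code of your own. Each camera call takes 0.05 s, during which the arm holds its last target. There are 200 camera calls.

## Working session

There is one attempt and no reset: what is moved stays moved. The work goes in short steps, Python scripts to look and compute and a shell command to move; the robot and the scene stay as the last step left them, time stands still between calls to the robot, and variables do not carry over. Pictures are saved under pics/ and viewed, at most 14 in all, crops included, and the job is handed in when it is done.

```bash
mkdir -p pics
cat > h.py <<'E'
import cv2,numpy as np
from rig import ctrl,optics
def cap(n,f=None):
    c=optics.capture(n)
    if f: cv2.imwrite('pics/'+f,c['img'])
    return c
def ray(c,u,v,z):
    K,R,t=[np.array(c[k],float) for k in('K','R','t')]
    d=R.T@np.linalg.inv(K)@[u,v,1]; o=-R.T@t.ravel()
    return o+d*(z-o[2])/d[2]
def proj(c,X):
    p=np.array(c['K'])@(np.array(c['R'])@np.array(X,float)+np.array(c['t']).ravel()); return p[:2]/p[2]
E
python3 - <<'E'
from h import *
for n in('scene','top'):
    c=cap(n,n+'0.png'); print(n,c['K'],(-c['R'].T@c['t']),ray(c,320,240,0))
print(ctrl.sense())
E
```

```text
scene [[452.36029918   0.         318.58039933]
 [  0.         452.36029918 241.78156432]
 [  0.           0.           1.        ]] [1363.94915437 -133.714895    711.31631182] [513.15332513  73.90100092   0.        ]
top [[600.93863321   0.         317.79891064]
 [  0.         600.93863321 237.98651535]
 [  0.           0.           1.        ]] [ 376.87492355   73.62835279 1486.97048913] [569.14177816  64.50540818   0.        ]
{'time_s': 0.1, 'joints': array([-1.39840534e+00,  3.13412014e-01,  1.49832767e+00,  3.17089728e-05,
        1.33099243e+00, -2.23389160e-01]), 'dq': array([ 1.76501206e-04, -1.18789662e-04, -2.48669819e-03,  8.20058850e-04,
        7.95251031e-04,  8.80162733e-05]), 'tau': array([ 2.13878928e-03, -4.12902224e+01, -2.60140800e+01, -2.36437663e-04,
        3.04632107e-03,  4.47867919e-06]), 'eef_pos': array([ 202.36626532, -484.199601  ,  230.79569518]), 'ee_rot': array([-5.69152603e-04,  9.80484157e-01,  1.96597287e-01,  2.99196819e-05]), 'force': array([-0.02077553, -0.04981167, -0.34937805]), 'wrist_torque': array([-0.01255734, -0.03053452, -0.00130888]), 'grip_force': 0.0, 'grip_width': 0.9959799201902096}
```

View pics/top0.png

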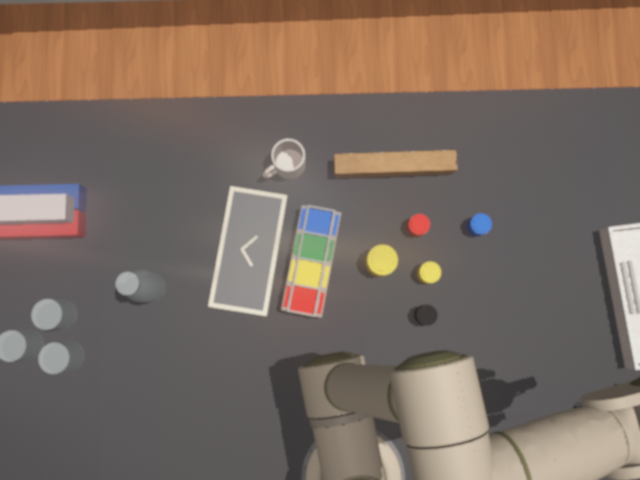

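View pics/scene0.png

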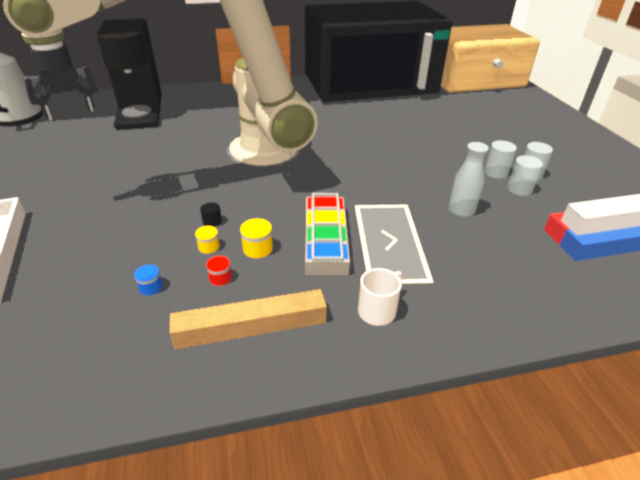

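The top view shows red (419,225), blue (481,224), and two yellows: small at (430,272) and big at (382,260). There is also a black one at (425,315), and no green tin. The caddy is at (311,262), the mat at (248,251), the mug at (289,158) and the carafe at (130,284). The small yellow fits tin_yellow, because it is not black and is the smaller of the yellows. I'll confirm it in a crop before grasping.

```bash
cat >> h.py <<'E'
def masks(im):
    h=cv2.cvtColor(im,cv2.COLOR_BGR2HSV); r=lambda a,b:cv2.inRange(h,a,b)
    return dict(red=r((0,170,70),(6,255,255))|r((174,170,70),(180,255,255)),yellow=r((22,150,90),(34,255,255)),
      green=r((45,120,50),(80,255,255)),blue=r((105,150,60),(125,255,255)))
def blobs(im,amin=60):
    o=[]
    for k,m in masks(im).items():
        n,l,s,c=cv2.connectedComponentsWithStats(m)
        for i in range(1,n):
            if s[i,4]>=amin: o.append((k,c[i],s[i,4],s[i,:4]))
    return o
MAT=None
def caddy(c,zb=48,roi=(180,190,350,330)):
    """bay blob centres -> centre, heading(deg) of caddy +x"""
    im=c['img'].copy(); P={}
    for k,m in masks(im).items():
        mm=np.zeros_like(m); x0,y0,x1,y1=roi; mm[y0:y1,x0:x1]=m[y0:y1,x0:x1]
        q=np.argwhere(mm)[:,::-1]
        if len(q)<150: continue
        P[k]=ray(c,*q.mean(0),zb)[:2]
    off=dict(red=96,yellow=32,green=-32,blue=-96)
    ks=list(P); o=np.array([off[k] for k in ks]); X=np.array([P[k] for k in ks])
    A=np.c_[np.ones(len(o)),o]; s,_,_,_=np.linalg.lstsq(A,X,rcond=None)
    yd=s[1]; ang=np.degrees(np.arctan2(-yd[0],yd[1]))  # y axis = (-sin,cos)
    return s[0],ang,np.linalg.norm(yd),np.abs(A@s-X).max()
E
python3 - <<'E'
from h import *
c=cap('top'); im=c['img']
print('caddy',caddy(c))
for k,p,a,b in blobs(im):
    if p[0]>350 and p[0]<520 and p[1]>190 and p[1]<340: print(k,p.round(1),a,b,ray(c,*p,42).round(1))
# mat: cream border
h=cv2.cvtColor(im,cv2.COLOR_BGR2HSV)
m=cv2.inRange(im,(120,140,140),(255,255,255)); m[:, :195]=0; m[:,296:]=0; m[:182]=0; m[325:]=0
n,l,s,cc=cv2.connectedComponentsWithStats(m); i=1+np.argmax(s[1:,2]*s[1:,3]); print(s[i])
q=np.argwhere(l==i)[:,::-1].astype(np.float32)
W=np.array([ray(c,*p,0)[:2] for p in q],np.float32); r=cv2.minAreaRect(W); print(r, cv2.boxPoints(r).round(1))
E
```

```text
Traceback (most recent call last):
  File "h.py", line 36, in caddy
    yd=s[1]; ang=np.degrees(np.arctan2(-yd[0],yd[1]))  # y axis = (-sin,cos)
                                        ~~^^^
IndexError: invalid index to scalar variable.
```

Run:
```python
from h import *
im=cv2.imread('pics/top0.png'); h=cv2.cvtColor(im,cv2.COLOR_BGR2HSV)
for p in [(305,300),(309,274),(314,248),(320,221),(419,225),(481,224),(430,272),(382,260),(232,190),(248,220),(300,262)]: print(p,h[p[1],p[0]],im[p[1],p[0]])
print([(k,m.sum()//255) for k,m in masks(im).items()])
```

```text
(305, 300) [  2 167 227] [ 78  87 227]
(309, 274) [ 26 136 234] [109 217 234]
(314, 248) [ 58  76 168] [118 168 122]
(320, 221) [109 134 205] [205 135  97]
(419, 225) [  2 167 226] [ 78  87 226]
(481, 224) [108 155 211] [211 136  83]
(430, 272) [ 27 134 232] [110 219 232]
(382, 260) [ 26 133 227] [109 212 227]
(232, 190) [ 20  27 226] [202 218 226]
(248, 220) [ 15  10 146] [140 143 146]
(300, 262) [ 26 129 231] [114 214 231]
[('red', np.uint64(3)), ('yellow', np.uint64(0)), ('green', np.uint64(0)), ('blue', np.uint64(254))]
```

```bash
sed -i 's/(0,170,70),(6/(0,110,70),(8/;s/(174,170,70)/(172,110,70)/;s/(22,150,90)/(20,95,90)/;s/(45,120,50),(80/(42,55,50),(85/;s/(105,150,60)/(100,90,60)/' h.py
python3 - <<'E'
from h import *
c=cap('top'); im=c['img']
print('caddy',caddy(c))
for k,p,a,b in blobs(im):
    if p[0]>350 and p[0]<520 and p[1]>190 and p[1]<340: print(k,p.round(1),a,b,ray(c,*p,42).round(1))
m=cv2.inRange(im,(170,190,195),(255,255,255)); m[:, :195]=0; m[:,296:]=0; m[:182]=0; m[325:]=0
n,l,s,cc=cv2.connectedComponentsWithStats(m); i=1+np.argmax(s[1:,2]*s[1:,3]); print(s[i])
q=np.argwhere(l==i)[:,::-1].astype(np.float32)
W=np.array([ray(c,*p,0)[:2] for p in q],np.float32); r=cv2.minAreaRect(W); print(r, cv2.boxPoints(r).round(1))
print([(k,m[190:330,180:350].sum()//255) for k,m in masks(im).items()])
E
```

```text
caddy (array([515.2183398,  87.9876588]), np.float64(77.76131820676616), np.float64(1.0028643889031856), np.float64(0.6500232020962358))
red [418.  224.7] 421 [407 214  23  22] [ 595.7 -174.4   42. ]
yellow [381.5 259.8] 823 [366 244  33  32] [512.  -82.6  42. ]
yellow [429.1 272.1] 434 [418 261  24  23] [ 479.7 -195.9   42. ]
blue [479.2 224.2] 442 [467 213  25  23] [ 593.3 -323.4   42. ]
[ 209  187   78  129 1395]
((548.8544921875, 245.15921020507812), (144.81686401367188, 304.752197265625), 79.52354431152344) [[385.9 201.7]
 [685.5 146.3]
 [711.9 288.7]
 [412.2 344.1]]
[('red', np.uint64(724)), ('yellow', np.uint64(736)), ('green', np.uint64(664)), ('blue', np.uint64(616))]
```

```bash
python3 -m handwheel '[[[1,0.35,0.84,0,-0.42],[1,0.35,0.84,0,-0.42],[1,0.35,0.84,0,-0.42],[1,0.35,0.84,0,-0.42],[1,0.35,0.84,0,-0.42],[1,0.35,0.84,0,-0.42],[1,0.35,0.84,0,-0.42],[1,0.35,0.84,0,-0.42],[1,0.35,0.84,0,-0.42],[1,0.35,0.84,0,-0.42]]]' 60
python3 -m handwheel '[[[1,0.35,0.84,0,0],[1,0.35,0.66,0,0],[1,0,0,0,0],[1,0,0,0,0]]]' 60
```

```text
time_s: 1.2
eef_pos: [377.7, -62.6, 231.5]
ee_rot: [0.0, 0.995, -0.096, 0.0]
force: [0.2, -1.3, 0.3]
grip_width: -0.001
grip_force: 0.0
time_s: 1.6
eef_pos: [412.3, 11.0, 231.1]
ee_rot: [0.0, 0.996, -0.094, -0.0]
force: [0.5, -0.4, -0.4]
grip_width: 0.004
grip_force: 0.0
```

```bash
python3 -m handwheel '[[[1,0,0,-0.8,0],[1,0,0,-0.8,0],[1,0,0,-0.8,0],[1,0,0,-0.8,0],[1,0,0,-0.7,0],[1,0,0,-0.4,0],[1,0,0.1,-0.06,0],[1,0,0.1,0,0],[1,0,0.1,0,0],[1,0,0,0,0]]]'
python3 -m handwheel '[[[1,0.02,0.12,0,0],[1,0.02,0.12,0,0],[1,0.02,0.12,0,0],[1,0.02,0.12,0,0],[1,0.02,0.12,0,0],[1,0.02,0.12,0,0]]]'
```

```text
time_s: 2.6
eef_pos: [413.0, 25.9, 14.4]
ee_rot: [0.0, 0.995, -0.095, 0.001]
force: [0.1, 0.3, 0.3]
grip_width: -0.001
grip_force: 0.0
time_s: 3.2
eef_pos: [417.3, 60.8, 13.5]
ee_rot: [0.001, 0.996, -0.094, -0.002]
force: [-10.2, -17.6, 10.8]
grip_width: 0.002
grip_force: 10.0
```

```bash
cat > look.py <<'E'
from h import *
c=cap('top'); C,a,s,e=caddy(c)
M=np.array([548.9,245.2]); th=np.radians(79.5); u=np.array([np.cos(th),np.sin(th)]); v=np.array([-u[1],u[0]])
ux=np.array([np.cos(np.radians(a)),np.sin(np.radians(a))]); uy=np.array([-ux[1],ux[0]])
print('C',C.round(1),'walk %.1f lat %.1f dev %.1f scale %.3f err %.1f'%((C-M)@u,(C-M)@v,a-79.5,s,e))
print('pr',(C-50*ux+96*uy).round(1),'pb',(C-50*ux-96*uy).round(1),'tcp',ctrl.sense()['eef_pos'].round(1),ctrl.sense()['force'].round(1))
E
python3 look.py
```

```text
C [523.2 104.7] walk -142.8 lat -0.4 dev -15.3 scale 1.016 err 8.5
pr [415.1 101.5] pb [587.9  17.9] tcp [417.4  61.5  13.5] [ -8.3 -11.3   8. ]
```

```bash
python3 -m handwheel '[[[1,-0.1,-0.5,0,0],[1,-0.1,-0.7,0,0],[1,0,-0.4,0,0]]]'; python3 look.py
```

```text
time_s: 3.55
eef_pos: [408.1, -19.5, 13.4]
ee_rot: [0.0, 0.995, -0.095, -0.0]
force: [0.5, 0.6, 0.5]
grip_width: 0.001
grip_force: 0.0
C [519.8  97. ] walk -151.0 lat 1.6 dev -7.3 scale 1.004 err 0.4
pr [413.1  78.7] pb [595.9  20. ] tcp [408.9 -21.3  13.5] [ 1.9 -1.   1.3]
```

```bash
python3 -m handwheel '[[[1,0.05,0.5,0,0],[1,0.05,0.5,0,0],[1,0,0.3,0,0],[1,0.02,0.12,0,0],[1,0.02,0.12,0,0],[1,0.02,0.12,0,0],[1,0.02,0.12,0,0],[1,0,0.12,0,0],[1,0,0.12,0,0],[1,0,0,0,0]]]';python3 -m handwheel '[[[1,-0.1,-0.5,0,0],[1,-0.1,-0.7,0,0],[1,0,-0.7,0,0],[1,0,0,0,0]]]'; python3 look.py
```

```text
time_s: 4.6
eef_pos: [417.3, 82.2, 13.3]
ee_rot: [0.0, 0.995, -0.095, -0.0]
force: [-0.4, -4.4, 0.9]
grip_width: -0.002
grip_force: 2.3
time_s: 5.0
eef_pos: [408.0, -15.6, 13.5]
ee_rot: [0.0, 0.995, -0.097, 0.001]
force: [-0.0, -0.9, -0.6]
grip_width: -0.002
grip_force: 0.0
C [523.  106.3] walk -141.3 lat 0.1 dev -14.0 scale 1.004 err 0.4
pr [414.9 100.7] pb [589.6  21. ] tcp [407.7 -14.   13.4] [-0.5  0.8  0.3]
```

```bash
python3 -m handwheel '[[[1,0,0,0.7,0],[1,0.2,0,1,0],[1,0.8,-0.1,0.3,0],[1,0.8,-0.1,0,0],[1,0.8,0,0,0],[1,0.8,0,-0.3,0],[1,0.28,0,-0.8,0],[1,0,0,-0.6,0],[1,0,0,-0.3,0],[1,0,0,0,0]]]';python3 -m handwheel '[[[1,0.02,0.3,0,0],[1,0.02,0.2,0,0],[1,0.02,0.12,0,0],[1,0.02,0.12,0,0],[1,0.02,0.12,0,0],[1,0.02,0.12,0,0],[1,0.02,0.12,0,0],[1,0.02,0.12,0,0],[1,0.02,0.12,0,0],[1,0.02,0.12,0,0]]]'
```

```text
time_s: 6.05
eef_pos: [590.0, -21.5, 10.6]
ee_rot: [-0.0, 0.995, -0.095, -0.002]
force: [0.4, 0.6, -0.3]
grip_width: 0.001
grip_force: 0.0
time_s: 7.05
eef_pos: [603.4, 49.8, 14.6]
ee_rot: [0.001, 0.995, -0.095, 0.003]
force: [5.8, -11.1, -2.1]
grip_width: -0.003
grip_force: 5.0
```

```bash
python3 look.py
```

```text
C [518.  154.1] walk -95.2 lat 13.8 dev 2.1 scale 0.971 err 1.6
pr [415.8 118.6] pb [605.7  90.6] tcp [603.4  50.8  14.6] [ 5.6 -9.2 -1.6]
```

```bash
sed -i "s/if len(q)<150: continue/if len(q)<0.9*dict(red=724,yellow=736,green=664,blue=616)[k]: print('skip',k,len(q)); continue/" h.py; python3 look.py
```

```text
skip red 421
skip yellow 425
skip green 223
skip blue 106Traceback (most recent call last):
  File "look.py", line 2, in <module>
    c=cap('top'); C,a,s,e=caddy(c)
                          ~~~~~^^^
  File "h.py", line 36, in caddy
    yd=s[1]; ang=np.degrees(np.arctan2(-yd[0],yd[1]))  # y axis = (-sin,cos)
                                        ~~^^^
IndexError: invalid index to scalar variable.
```

```bash
python3 -m handwheel '[[[1,0.02,0.12,0,0],[1,0.02,0.12,0,0],[1,0,0.12,0,0],[1,0,0.12,0,0],[1,0,0.1,0,0],[1,0,0,0,0]]]';python3 -m handwheel '[[[1,0,-0.5,0,0],[1,0,-0.8,0,0],[1,0,-0.8,0.5,0],[1,0,-0.8,0.5,0],[1,0,0,0,0]]]'; python3 look.py
```

```text
time_s: 7.75
eef_pos: [605.3, 79.6, 14.7]
ee_rot: [0.001, 0.995, -0.095, 0.003]
force: [4.5, -5.7, -0.0]
grip_width: -0.003
grip_force: 2.7
time_s: 8.25
eef_pos: [605.6, -69.3, 67.5]
ee_rot: [0.001, 0.995, -0.097, 0.005]
force: [0.5, 0.8, -0.9]
grip_width: 0.001
grip_force: 0.0
C [510.6 149.9] walk -100.7 lat 20.3 dev 8.9 scale 0.994 err 1.6
pr [413.2 102.6] pb [605.1  97.2] tcp [604.6 -66.7  65.4] [ 0.2  0.7 -0.1]
```

```bash
python3 -m handwheel '[[[1,0,-0.8,0.8,0],[1,0,-0.8,0.3,0],[1,0,0,0,0]]]'; python3 look.py; python3 -c "
from h import *
cap('top','a.png')"
```

```text
time_s: 8.6
eef_pos: [604.3, -143.2, 115.4]
ee_rot: [0.001, 0.995, -0.096, 0.002]
force: [0.5, 0.7, -1.3]
grip_width: 0.003
grip_force: 0.0
skip red 431
C [510.3 150. ] walk -100.6 lat 20.6 dev 7.7 scale 1.003 err 0.7
pr [412.  104.8] pb [603.8  95.4] tcp [ 603.7 -140.9  113.7] [-0.3  0.6 -0. ]
```

View pics/a.png

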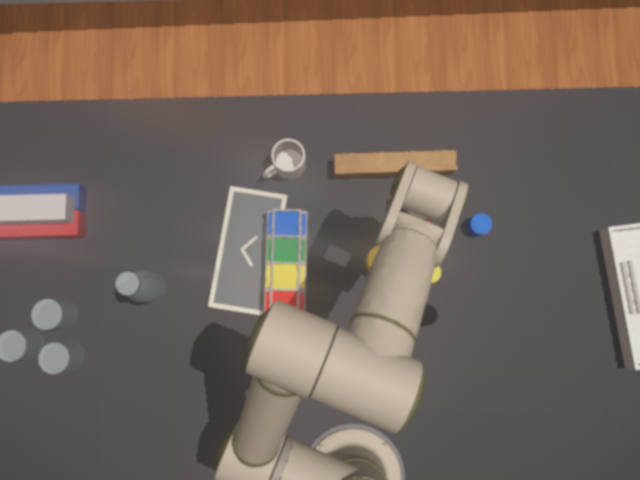

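```bash
python3 -m handwheel '[[[1,0,0.8,0,0],[1,0,0.8,0,0],[1,0,0.8,-0.6,0],[1,0,0.6,-0.8,0],[1,0,0.6,-0.6,0],[1,0,0.5,0,0],[1,0.06,0.13,0,0],[1,0.08,0.12,0,0],[1,0.08,0.12,0,0],[1,0.08,0.12,0,0]]]';python3 -m handwheel '[[[1,0,0,0,0],[1,0,-0.5,0,0],[1,0,-0.8,0,0],[1,0,-0.8,0.7,0],[1,-0.4,-0.4,0.7,0],[1,-0.8,0,0.5,0],[1,-0.8,0,0,0],[1,-0.8,0,0,0],[1,-0.8,0,0,0],[1,0,0,0,0]]]'; python3 look.py
```

```text
time_s: 9.7
eef_pos: [617.5, 87.5, 12.6]
ee_rot: [0.001, 0.995, -0.095, -0.001]
force: [-6.6, -7.6, -0.2]
grip_width: -0.001
grip_force: 3.8
time_s: 10.7
eef_pos: [434.4, -33.5, 105.6]
ee_rot: [-0.0, 0.995, -0.096, -0.001]
force: [1.1, -0.3, 0.3]
grip_width: 0.002
grip_force: 0.0
C [512.4 152.9] walk -97.4 lat 19.0 dev 11.6 scale 1.002 err 0.7
pr [417.4 101.1] pb [609.3 104.7] tcp [437.2 -34.2 106.3] [ 0.3  0.4 -0.6]
```

```bash
python3 -m handwheel '[[[1,-0.7,0.3,-0.3,0],[1,0,0.5,-0.7,0],[1,0,0.6,-0.5,0],[1,0,0.5,-0.34,0],[1,0,0.3,0,0],[1,0.02,0.14,0,0],[1,0.02,0.14,0,0],[1,0.02,0.14,0,0],[1,0.02,0.14,0,0],[1,0.02,0.14,0,0]]]';python3 -m handwheel '[[[1,0.02,0.14,0,0],[1,0.02,0.14,0,0],[1,0,0,0,0],[1,-0.1,-0.5,0,0],[1,-0.1,-0.8,0,0],[1,0,-0.8,0,0],[1,0,0,0,0]]]'; python3 look.py
```

```text
time_s: 11.75
eef_pos: [407.1, 109.9, 13.5]
ee_rot: [0.001, 0.995, -0.095, -0.002]
force: [-10.4, -12.3, 4.0]
grip_width: -0.002
grip_force: 6.9
time_s: 12.45
eef_pos: [401.9, 16.0, 14.4]
ee_rot: [0.0, 0.995, -0.098, 0.002]
force: [0.2, 0.3, 0.0]
grip_width: 0.0
grip_force: 0.0
C [524.1 169.6] walk -78.8 lat 10.6 dev 0.2 scale 1.004 err 0.5
pr [420.7 137.6] pb [609.6 103.3] tcp [401.5  17.8  14.2] [0.3 0.7 0.7]
```

```bash
python3 -m handwheel '[[[1,0.1,0.8,0,0],[1,0.05,0.8,0,0],[1,0,0.4,0,0],[1,0.02,0.14,0,0],[1,0.02,0.14,0,0],[1,0.02,0.14,0,0],[1,0.02,0.14,0,0],[1,0.02,0.14,0,0],[1,0.02,0.14,0,0],[1,0.02,0.12,0,0]]]';python3 -m handwheel '[[[1,0,0,0,0],[1,-0.1,-0.5,0,0],[1,-0.1,-0.8,0,0],[1,0,-0.8,0,0],[1,0,0,0,0]]]'; python3 look.py
```

```text
time_s: 13.5
eef_pos: [413.3, 167.1, 13.8]
ee_rot: [0.002, 0.996, -0.094, -0.002]
force: [-10.2, -17.4, 11.7]
grip_width: -0.002
grip_force: 9.6
time_s: 14.0
eef_pos: [405.5, 60.0, 14.0]
ee_rot: [0.0, 0.995, -0.097, 0.001]
force: [0.2, -0.2, 0.6]
grip_width: -0.0
grip_force: 0.0
C [533.7 186.4] walk -60.6 lat 4.2 dev -13.4 scale 1.004 err 0.3
pr [425.7 179.6] pb [601.3 101.8] tcp [405.4  61.7  13.9] [-0.1  0.4  0.3]
```

```bash
python3 -m handwheel '[[[1,0.5,-0.2,0.1,0],[1,0.8,-0.1,0,0],[1,0.8,-0.1,0,0],[1,0.8,0,0,0],[1,0.7,0,-0.1,0],[1,0.4,0,0,0],[1,0,0.4,0,0],[1,0,0.3,0,0],[1,0.09,0.14,0,0],[1,0.09,0.14,0,0]]]';python3 -m handwheel '[[[1,0.08,0.14,0,0],[1,0.08,0.14,0,0],[1,0.07,0.14,0,0],[1,0.06,0.14,0,0],[1,0.05,0.14,0,0],[1,0.04,0.14,0,0],[1,0,0,0,0]]]'; python3 look.py
```

```text
time_s: 15.05
eef_pos: [612.7, 92.5, 13.3]
ee_rot: [0.001, 0.996, -0.094, -0.001]
force: [-3.1, -8.5, -0.7]
grip_width: -0.001
grip_force: 4.6
time_s: 15.75
eef_pos: [632.8, 134.7, 13.5]
ee_rot: [0.001, 0.996, -0.094, 0.0]
force: [0.5, -2.9, -1.5]
grip_width: -0.001
grip_force: 1.3
skip red 324
skip yellow 329
skip green 145
skip blue 42Traceback (most recent call last):
  File "look.py", line 2, in <module>
    c=cap('top'); C,a,s,e=caddy(c)
                          ~~~~~^^^
  File "h.py", line 36, in caddy
    yd=s[1]; ang=np.degrees(np.arctan2(-yd[0],yd[1]))  # y axis = (-sin,cos)
                                        ~~^^^
IndexError: invalid index to scalar variable.
```

Back off and look.

```bash
python3 -m handwheel '[[[1,0,-0.5,0,0],[1,0,-0.8,0,0],[1,-0.4,-0.7,0.7,0],[1,-0.8,-0.6,0.8,0],[1,-0.8,-0.4,0.5,0],[1,-0.8,0,0,0],[1,-0.8,0,0,0],[1,-0.6,0,0,0],[1,0,0,0,0]]]'; python3 look.py
```

```text
time_s: 16.7
eef_pos: [430.7, -5.4, 102.2]
ee_rot: [-0.0, 0.995, -0.095, -0.001]
force: [0.0, 0.1, -0.7]
grip_width: 0.004
grip_force: 0.0
C [537.2 209.6] walk -37.1 lat 5.0 dev 5.4 scale 1.003 err 0.4
pr [437.2 168.4] pb [628.4 151.3] tcp [432.9  -5.9 102.5] [ 0.8 -0.4  0.1]
```

```bash
python3 -m handwheel '[[[1,0,0.5,-0.2,0],[1,0,0.7,-0.7,0],[1,-0.05,0.7,-0.6,0],[1,0,0.6,-0.28,0],[1,0,0.5,0,0],[1,0,0.2,0,0],[1,0,0.14,0,0],[1,0,0.14,0,0],[1,0,0.14,0,0],[1,0,0.14,0,0]]]';python3 -m handwheel '[[[1,0,0.14,0,0],[1,0,0.12,0,0],[1,0,0,0,0],[1,-0.1,-0.5,0,0],[1,-0.1,-0.8,0,0],[1,0,-0.8,0,0],[1,0,0,0,0]]]'; python3 look.py
```

```text
time_s: 17.75
eef_pos: [430.3, 180.6, 12.4]
ee_rot: [0.001, 0.995, -0.095, -0.002]
force: [-4.4, -8.8, -4.2]
grip_width: 0.006
grip_force: 4.4
time_s: 18.45
eef_pos: [422.5, 86.0, 13.5]
ee_rot: [0.0, 0.995, -0.097, 0.001]
force: [0.3, 1.2, -0.7]
grip_width: 0.003
grip_force: 0.0
C [542.7 227.2] walk -18.8 lat 2.8 dev -7.3 scale 1.003 err 0.3
pr [436.1 208.9] pb [618.9 150.3] tcp [422.4  87.6  13.5] [ 0.2 -0.8 -1.2]
```

```bash
python3 -m handwheel '[[[1,0.5,0,0,0],[1,0.8,0,0,0],[1,0.8,0,0,0],[1,0.8,0,0,0],[1,0.7,0,0,0],[1,0.4,0,0,0],[1,0,0.4,0,0],[1,0,0.3,0,0],[1,0.06,0.14,0,0],[1,0.06,0.14,0,0]]]';python3 -m handwheel '[[[1,0.06,0.14,0,0],[1,0.05,0.14,0,0],[1,0.04,0.14,0,0],[1,0,0,0,0],[1,0,-0.8,0,0],[1,-0.4,-0.8,0.7,0],[1,-0.8,-0.7,0.8,0],[1,-0.8,-0.5,0.5,0],[1,-0.8,0,0,0],[1,-0.8,0,0,0]]]';python3 -m handwheel '[[[1,-0.4,0,0,0],[1,0,0,0,0]]]'; python3 look.py
```

```text
time_s: 19.5
eef_pos: [626.6, 138.2, 12.9]
ee_rot: [0.001, 0.996, -0.094, -0.001]
force: [-2.1, -8.8, -0.3]
grip_width: -0.002
grip_force: 4.8
time_s: 20.5
eef_pos: [468.4, 34.2, 98.2]
ee_rot: [0.0, 0.995, -0.095, 0.001]
force: [0.8, -0.1, -0.1]
grip_width: -0.0
grip_force: 0.0
time_s: 20.7
eef_pos: [447.7, 35.0, 97.8]
ee_rot: [-0.0, 0.995, -0.095, -0.0]
force: [0.7, -0.2, 0.7]
grip_width: -0.001
grip_force: 0.0
C [543.7 239.6] walk -6.4 lat 4.1 dev 2.0 scale 1.004 err 0.2
pr [441.3 204.4] pb [631.2 176. ] tcp [449.5  34.7  97.9] [ 1.1 -1.2 -0.7]
```

```bash
python3 -m handwheel '[[[1,-0.2,0.5,-0.2,0],[1,0,0.7,-0.7,0],[1,0,0.7,-0.5,0],[1,0,0.5,-0.28,0],[1,0,0.3,0,0],[1,0,0.1,0,0],[1,0,0.1,0,0],[1,0,0.1,0,0],[1,0,0.1,0,0],[1,0,0.08,0,0]]]';python3 -m handwheel '[[[1,0,0,0,0],[1,0,0,0,0]]]';python3 -m handwheel '[[[1,-0.1,-0.5,0,0],[1,-0.1,-0.8,0,0],[1,0,-0.8,0,0],[1,0,0,0,0]]]'; python3 look.py
```

```text
time_s: 21.75
eef_pos: [439.6, 192.3, 13.6]
ee_rot: [0.001, 0.995, -0.095, -0.0]
force: [-2.4, -14.3, 5.4]
grip_width: -0.002
grip_force: 7.3
time_s: 21.95
eef_pos: [439.6, 192.7, 13.6]
ee_rot: [0.001, 0.995, -0.095, -0.0]
force: [-0.5, -5.6, 3.3]
grip_width: -0.001
grip_force: 2.9
time_s: 22.35
eef_pos: [430.1, 85.1, 13.6]
ee_rot: [0.0, 0.995, -0.098, 0.0]
force: [1.0, 0.3, 0.8]
grip_width: 0.001
grip_force: 0.0
C [544.  241.1] walk -4.9 lat 4.1 dev 0.8 scale 1.004 err 0.3
pr [440.9 208. ] pb [630.2 175.7] tcp [430.   86.7  13.6] [-0.4 -0.2  0. ]
```

```bash
python3 -m handwheel '[[[-1,0,-0.3,0.8,0],[-1,0,0.2,0.8,0],[-1,0,0.2,0.8,0],[-1,0,0.3,0.8,0],[-1,0,0,0,0]]]' 40
cat > tins.py <<'E'
from h import *
c=cap('top'); im=c['img']
for k,p,a,b in blobs(im):
    if 335<p[0]<560 and 190<p[1]<360: print(k,p.round(1),a,b,ray(c,*p,42).round(1))
C,a,s,e=caddy(c); yd=np.array([-np.sin(np.radians(a)),np.cos(np.radians(a))])
print('dev',a-79.5,{k:(C+o*yd).round(1) for k,o in dict(red=96,yellow=32,blue=-96).items()})
cv2.imwrite('pics/%s'%__import__('sys').argv[1],cv2.resize(im[190:340,340:520],None,fx=4,fy=4))
E
python3 tins.py b.png
```

```text
time_s: 22.9
eef_pos: [431.6, 110.4, 178.1]
ee_rot: [-0.001, 0.996, -0.094, 0.005]
force: [-0.7, -0.1, -1.7]
grip_width: 0.85
grip_force: 0.0
red [406.3 217.9] 426 [395 207  24  23] [ 613.  -146.8   42. ]
yellow [381.5 259.8] 832 [365 244  34  32] [512.  -82.4  42. ]
yellow [429.  272.1] 434 [417 261  25  23] [ 479.7 -195.7   42. ]
blue [479.2 224.3] 447 [467 213  25  23] [ 593.2 -323.3   42. ]
dev -0.6464517035824571 {'red': array([450.2, 261.6]), 'yellow': array([513. , 249.3]), 'blue': array([638.6, 224.5])}
```

View pics/b.png

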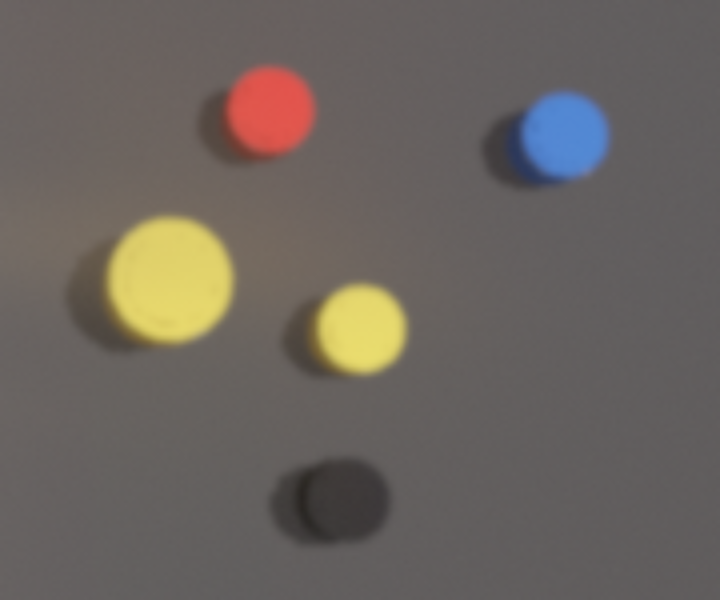

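Crop: the small yellow at full-image (429,272) is tin_yellow. The bigger one at (382,260) and the black one at (425,315) are look-alikes. The red tin has been knocked to (406,218), and I'm going there first.

```bash
python3 -m handwheel '[[[-1,0.52,-0.73,0,0],[-1,0.52,-0.73,0,0],[-1,0.52,-0.73,0,0],[-1,0.52,-0.73,0,0],[-1,0.52,-0.73,0,0],[-1,0.52,-0.73,0,0],[-1,0.5,-0.75,-0.8,0],[-1,0,0,-0.6,0],[-1,0,0,0,0]]]' 40
python3 - <<'E'
from h import *
c=cap('wrist','w1.png'); print(ctrl.sense()['eef_pos'])
for k,p,a,b in blobs(c['img'],800): print(k,p.round(0),a,b,ray(c,*p,44).round(1))
E
```

```text
time_s: 23.85
eef_pos: [603.9, -141.0, 104.1]
ee_rot: [-0.002, 0.995, -0.096, -0.005]
force: [-0.0, 0.7, -0.1]
grip_width: 1.001
grip_force: 0.0
[ 605.04143334 -140.87651271  107.43995989]
red [327. 236.] 6749 [283 185  91  98] [ 618.2 -149.5   44. ]
yellow [63. 29.] 5123 [  0   0 144  67] [742.4 -45.3  44. ]
yellow [266. 356.] 3893 [203 327 108  80] [549.9 -98.5  44. ]
yellow [410. 374.] 1515 [389 350  50  64] [ 520.7 -183.5   44. ]
yellow [246. 406.] 4208 [193 379 116  62] [516.6 -77.8  44. ]
yellow [422. 412.] 1544 [400 387  49  54] [ 491.  -187.8   44. ]
blue [590. 197.] 3056 [561 162  79  87] [ 612.7 -291.1   44. ]
blue [626. 220.] 2017 [607 176  33  84] [ 596.  -310.2   44. ]
```

View pics/w1.png

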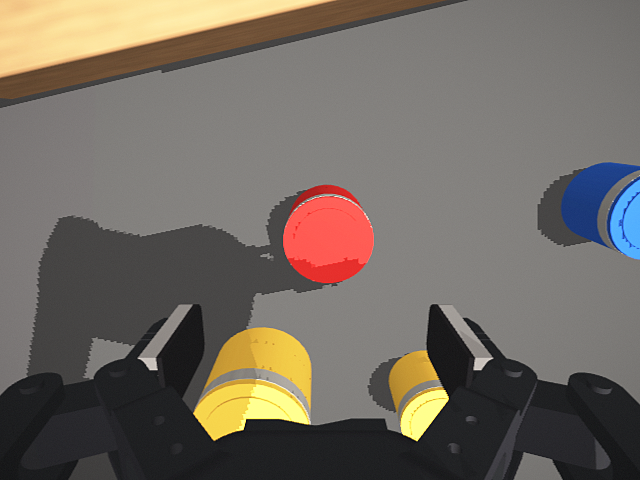

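The wrist view shows the red tin's lid at (328,238) between the fingers, about (615,-148). The big and small yellows sit behind it, at (255,390) and (420,390). Moving down to grip it.

```bash
python3 -m handwheel '[[[-1,0.2,-0.15,0,0],[-1,0,0,-0.6,0],[-1,0,0,-0.6,0],[-1,0,0,-0.6,0],[-1,0,0,-0.12,0],[-1,0,0,0,0],[1,0,0,0,0],[1,0,0,0,0],[1,0,0,0,0],[1,0,0,0,0]]]' 40; python3 -m handwheel '[[[1,0,0,0,0],[1,0,0,0,0],[1,0,0,0.5,0],[1,0,0,0.7,0],[1,0,0,0.8,0],[1,0,0,0.8,0],[1,0,0,0,0]]]' 40;  python3 - <<'E'
from h import *
c=cap('wrist'); 
for k,p,a,b in blobs(c['img'],3000):
  if k=='red': print(k,p,a,b)
E
```

```text
time_s: 24.9
eef_pos: [617.1, -149.5, 16.1]
ee_rot: [0.0, 0.995, -0.095, 0.001]
force: [-1.3, 1.1, 6.5]
grip_width: 0.57
grip_force: 40.9
time_s: 25.6
eef_pos: [618.5, -150.0, 160.9]
ee_rot: [0.002, 0.995, -0.095, 0.005]
force: [1.5, -0.1, -1.3]
grip_width: 0.573
grip_force: 42.2
red [315.11764307 350.42183151] 14731 [243 286 145 130]
```

```bash
python3 look.py; python3 tins.py c.png
```

```text
C [544.  241.1] walk -4.9 lat 4.1 dev 0.7 scale 1.003 err 0.2
pr [440.9 208.1] pb [630.1 175.5] tcp [ 616.3 -149.2  154.8] [-0.7  0.  -2.3]
yellow [372.6 256.7] 206 [366 245  16  26] [520.1 -61.3  42. ]
blue [479.6 224. ] 426 [467 213  25  22] [ 593.7 -324.2   42. ]
dev 0.7255595435815678 {'red': array([449.3, 257.4]), 'yellow': array([512.4, 246.5]), 'blue': array([638.6, 224.8])}
```

```bash
python3 -m handwheel '[[[1,-0.33,0.81,0,0],[1,-0.33,0.81,0,0],[1,-0.33,0.81,0,0],[1,-0.33,0.81,0,0],[1,-0.33,0.81,0,0],[1,-0.33,0.81,0,0],[1,-0.33,0.81,0,0],[1,-0.33,0.81,0,0],[1,-0.33,0.81,0,0],[1,-0.33,0.81,0,0]]]' 40; python3 -m handwheel '[[[1,0,0,-0.5,0],[1,0,0,-0.4,0],[1,0,0,0,0],[1,0,0,0,0],[1,0,0,0,0]]]' 40
python3 - <<'E'
from h import *
cap('wrist','w2.png')
E
```

```text
time_s: 26.75
eef_pos: [449.6, 257.1, 152.7]
ee_rot: [0.001, 0.995, -0.095, -0.001]
force: [-0.3, -0.0, -1.9]
grip_width: 0.57
grip_force: 42.3
time_s: 27.25
eef_pos: [451.8, 255.7, 109.8]
ee_rot: [-0.0, 0.995, -0.095, 0.0]
force: [-0.0, -0.0, -1.1]
grip_width: 0.573
grip_force: 42.3
```

View pics/w2.png

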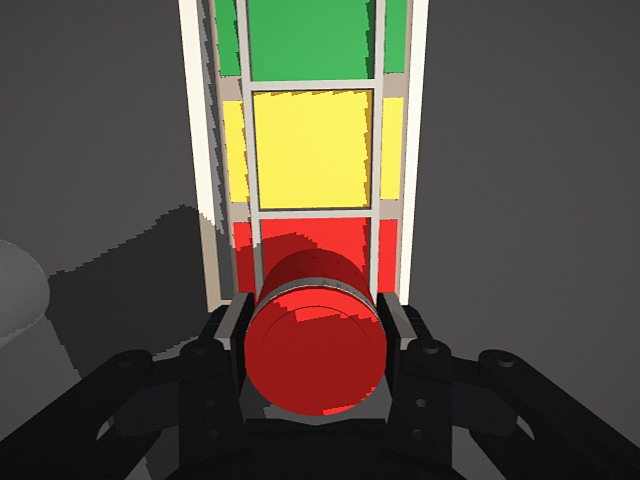

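The tin is held straight above the red bay, with its lid centred at (316,345) in the wrist view.

Run:
```python
from h import *
c=cap('wrist'); t=ctrl.sense()['eef_pos'];print(t)
for z in (t[2]+28,t[2]+32): 
  print(ray(c,316,345,z),[np.linalg.norm(ray(c,245,345,z)-ray(c,387,345,z)), np.linalg.norm(ray(c,316,275,z)-ray(c,316,415,z))], ray(c,316,415,z))
for p in [(253,92),(372,88),(372,209),(258,211)]: print(ray(c,*p,55).round(1))
```

```text
[451.79768939 255.71840128 109.9215325 ]
[454.31195056 255.97187278 137.9215325 ] [np.float64(48.24046623464298), np.float64(54.12000594790757)] [426.1781425  261.41112692 137.9215325 ]
[456.74354398 255.50870642 141.9215325 ] [np.float64(46.54520658964483), np.float64(52.218128349455604)] [429.59841022 260.75681506 141.9215325 ]
[546.1 269.2  55. ]
[536.9 212.3  55. ]
[478.1 221.2  55. ]
[488.5 280.4  55. ]
```

```bash
python3 -m handwheel '[[[1,-0.05,0.03,0,0],[1,0,0,-0.4,0],[1,0,0,-0.3,0],[1,0,0,-0.15,0],[1,0,0,-0.06,0],[1,0,0,-0.05,0],[1,0,0,-0.03,0],[1,0,0,0,0],[1,0,0,0,0]]]' 40
```

```text
time_s: 28.25
eef_pos: [449.1, 257.5, 61.1]
ee_rot: [-0.0, 0.995, -0.095, 0.001]
force: [-3.7, -2.2, 8.1]
grip_width: 0.575
grip_force: 43.4
```

```bash
python3 -m handwheel '[[[-0.6,0,0,0,0],[-0.6,0,0,0,0],[-0.6,0,0,0,0],[-0.6,0,0,0.4,0],[-0.6,0,0,0.8,0],[-1,0,-0.2,0.8,0],[-1,0,-0.8,0.3,0],[-1,0,-0.9,0,0],[-1,0,-0.9,0,0],[-1,0,-0.9,0,0]]]' 40; python3 -m handwheel '[[[-1,0,-0.9,0,0],[-1,0,-0.9,0,0],[-1,0,-0.9,0,0],[-1,0,0,0,0]]]'; sed -i 's/520],None/520],None/' tins.py
python3 - <<'E'
from h import *
c=cap('top','d.png'); print(ctrl.sense()['eef_pos'])
for k,p,a,b in blobs(c['img']):
  if 190<p[0]<560 and 190<p[1]<330: print(k,p.round(1),a,b,ray(c,*p,42).round(1),ray(c,*p,88).round(1))
E
```

```text
time_s: 29.25
eef_pos: [448.6, 70.7, 174.9]
ee_rot: [-0.0, 0.995, -0.095, 0.0]
force: [1.2, -1.0, 0.4]
grip_width: 0.999
grip_force: 0.0
time_s: 29.65
eef_pos: [448.9, -67.0, 174.7]
ee_rot: [0.001, 0.995, -0.098, 0.0]
force: [-0.2, 0.5, -0.0]
grip_width: 0.999
grip_force: 0.0
[448.77691234 -64.68691799 174.63271418]
red [238.  288.7] 668 [221 276  33  27] [450.5 264.1  42. ] [448.2 258.1  88. ]
red [257.7 291.9] 79 [255 282   7  21] [441.7 217.   42. ] [439.7 212.5  88. ]
yellow [228.2 259.9] 87 [225 250   7  21] [520.4 287.5  42. ] [515.9 280.7  88. ]
yellow [244.9 262.5] 573 [232 250  27  26] [513.2 247.2  42. ] [508.8 241.7  88. ]
yellow [262.1 265.3] 87 [259 255   7  21] [505.6 205.9  42. ] [501.5 201.7  88. ]
green [232.5 234.6] 71 [230 225   6  20] [581.9 276.8  42. ] [575.4 270.3  88. ]
green [249.1 236.4] 536 [237 224  26  26] [576.5 236.5  42. ] [570.1 231.3  88. ]
green [266.2 239.4] 67 [264 230   6  20] [568.2 195.1  42. ] [562.1 191.2  88. ]
blue [253.4 210.5] 517 [241 198  26  25] [640.2 225.6  42. ] [631.8 220.7  88. ]
blue [479.1 224.3] 449 [467 213  25  23] [ 593.2 -323.1   42. ] [ 586.3 -310.5   88. ]
```

View pics/d.png

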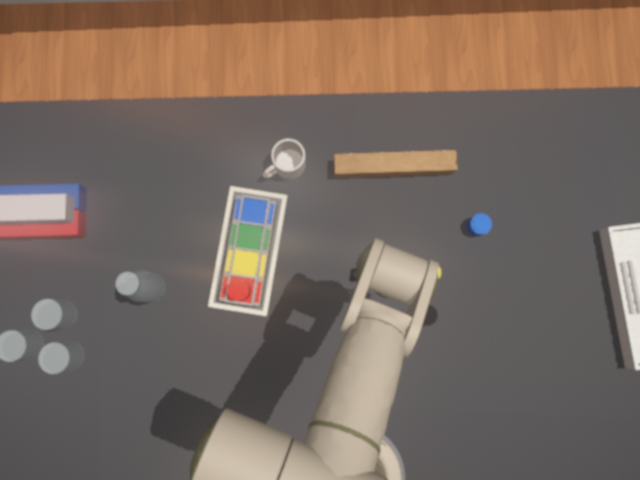

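The red tin (240,290) stands in the red bay and the caddy is square on the mat. Next is yellow.

```bash
python3 -m handwheel '[[[-1,0.2,-0.8,0,0],[-1,0.2,-0.8,0,0],[-1,0.2,-0.7,0,0],[-1,0.06,-0.34,-0.5,0],[-1,0,0,-0.8,0],[-1,0,0,0,0],[-1,0,0,0,0]]]' 40
python3 - <<'E'
from h import *
c=cap('wrist','w3.png'); print(ctrl.sense()['eef_pos'])
for k,p,a,b in blobs(c['img'],800):
  if k=='yellow': print(k,p.round(0),a,b,ray(c,*p,44).round(1))
E
```

```text
time_s: 30.4
eef_pos: [482.2, -193.8, 110.4]
ee_rot: [-0.0, 0.996, -0.095, -0.0]
force: [0.3, -0.5, 1.3]
grip_width: 1.003
grip_force: 0.0
[ 482.64582398 -194.16773671  111.28312455]
yellow [169. 213.] 3140 [ 98 176 104 107] [ 525.1 -117.8   44. ]
yellow [100. 254.] 13991 [ 31 190 139 129] [509.4 -71.5  44. ]
yellow [324. 259.] 5522 [281 219  88  82] [ 481.5 -198.1   44. ]
```

View pics/w3.png

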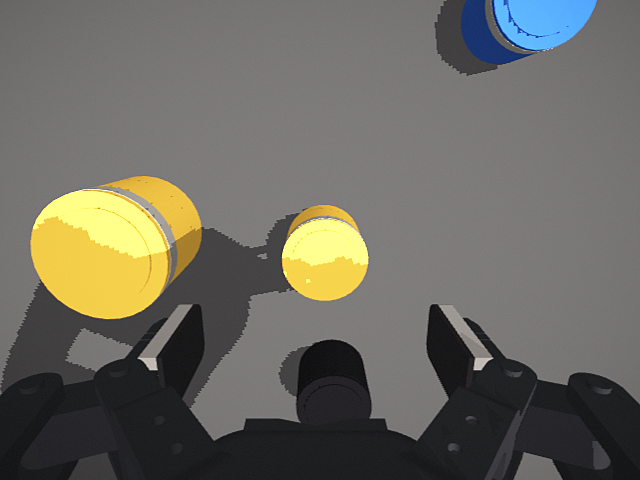

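The small yellow tin's lid is at (325,259), about (481.5,-198). The big one at (100,254) is clear of the fingers.

```bash
python3 -m handwheel '[[[-1,-0.02,-0.08,0,0],[-1,0,0,-0.6,0],[-1,0,0,-0.6,0],[-1,0,0,-0.6,0],[-1,0,0,-0.14,0],[-1,0,0,0,0],[1,0,0,0,0],[1,0,0,0,0],[1,0,0,0,0],[1,0,0,0,0]]]' 40; python3 -m handwheel '[[[1,0,0,0,0],[1,0,0,0,0],[1,0,0,0.5,0],[1,0,0,0.7,0],[1,0,0,0.8,0],[1,0,0,0.8,0],[1,0,0,0.2,0],[1,0,0,0,0]]]' 40
```

```text
time_s: 31.45
eef_pos: [481.5, -199.2, 14.2]
ee_rot: [0.001, 0.995, -0.095, 0.001]
force: [-2.0, 0.5, 7.5]
grip_width: 0.575
grip_force: 40.6
time_s: 32.25
eef_pos: [481.2, -198.9, 164.1]
ee_rot: [0.001, 0.995, -0.095, 0.001]
force: [0.3, 0.1, -2.4]
grip_width: 0.573
grip_force: 42.3
```

```bash
python3 -m handwheel '[[[1,0.06,0.8,0,0],[1,0.06,0.8,0,0],[1,0.06,0.8,0,0],[1,0.06,0.8,0,0],[1,0.06,0.8,0,0],[1,0.06,0.8,0,0],[1,0.06,0.8,0,0],[1,0.06,0.8,0,0],[1,0.06,0.8,0,0],[1,0.06,0.8,0,0]]]' 40; python3 -m handwheel '[[[1,0.02,0.6,0,0],[1,0,0.3,0,0],[1,0,0,-0.5,0],[1,0,0,-0.5,0],[1,0,0,0,0],[1,0,0,0,0],[1,0,0,0,0]]]' 40
```

```text
time_s: 33.25
eef_pos: [509.8, 202.9, 160.5]
ee_rot: [0.0, 0.995, -0.095, -0.002]
force: [1.2, 0.7, -1.8]
grip_width: 0.571
grip_force: 42.5
time_s: 33.95
eef_pos: [512.4, 246.1, 113.7]
ee_rot: [-0.0, 0.995, -0.095, 0.001]
force: [-0.4, 0.0, -1.7]
grip_width: 0.571
grip_force: 42.5
```

```bash
python3 -m handwheel '[[[1,0,0,-0.4,0],[1,0,0,-0.35,0],[1,0,0,-0.2,0],[1,0,0,-0.07,0],[1,0,0,-0.05,0],[1,0,0,-0.04,0],[1,0,0,0,0],[1,0,0,0,0]]]' 40
```

```text
time_s: 34.75
eef_pos: [512.3, 246.4, 59.2]
ee_rot: [-0.0, 0.995, -0.095, 0.001]
force: [-5.0, -2.5, 9.7]
grip_width: 0.572
grip_force: 43.7
```

```bash
python3 -m handwheel '[[[-0.6,0,0,0,0],[-0.6,0,0,0,0],[-0.6,0,0,0,0],[-0.6,0,0,0.4,0],[-0.6,0,0,0.8,0],[-1,0,-0.2,0.8,0],[-1,0.1,-0.8,0.3,0],[-1,0.13,-0.9,0,0],[-1,0.13,-0.9,0,0],[-1,0.13,-0.9,0,0]]]' 40; python3 -m handwheel '[[[-1,0.13,-0.9,0,0],[-1,0.13,-0.9,0,0],[-1,0.13,-0.9,0,0],[-1,0.13,-0.9,0,0],[-1,0.13,-0.9,0,0],[-1,0.13,-0.9,0,0],[-1,0.13,-0.9,0,0],[-1,0.13,-0.9,0,0],[-1,0.13,-0.6,-0.5,0],[-1,0,0,-0.8,0]]]';python3 -m handwheel '[[[-1,0,0,0,0],[-1,0,0,0,0]]]'
python3 - <<'E'
from h import *
c=cap('wrist','w4.png'); print(ctrl.sense()['eef_pos'])
for k,p,a,b in blobs(c['img'],800):
  if k=='blue': print(k,p.round(0),a,b,ray(c,*p,44).round(1))
c=cap('top')
for k,p,a,b in blobs(c['img']):
  if 190<p[0]<290 and 190<p[1]<330: print(k,p.round(1),a,ray(c,*p,48).round(1),ray(c,*p,88).round(1))
E
```

```text
time_s: 35.75
eef_pos: [536.4, 59.6, 172.4]
ee_rot: [-0.0, 0.995, -0.095, 0.0]
force: [0.4, 1.0, -0.5]
grip_width: 1.001
grip_force: 0.0
time_s: 36.75
eef_pos: [595.4, -333.5, 108.0]
ee_rot: [0.002, 0.995, -0.097, 0.002]
force: [0.5, 0.5, -0.7]
grip_width: 1.002
grip_force: 0.0
time_s: 36.95
eef_pos: [595.0, -328.3, 107.8]
ee_rot: [-0.0, 0.995, -0.095, -0.0]
force: [0.4, -0.2, 0.3]
grip_width: 1.0
grip_force: 0.0
[ 595.57371054 -328.55245835  109.31877667]
blue [315. 260.] 5624 [272 218  88  83] [ 596.1 -327.5   44. ]
red [238.  288.7] 679 [450.2 263.6  48. ] [448.2 258.3  88. ]
red [257.8 291.9] 81 [441.6 216.3  48. ] [439.8 212.3  88. ]
yellow [242.3 262.1] 692 [513.8 252.8  48. ] [510.  247.8  88. ]
yellow [262.  265.3] 88 [505.1 205.4  48. ] [501.5 201.7  88. ]
green [232.5 234.4] 74 [581.5 276.1  48. ] [575.8 270.4  88. ]
green [249.1 236.4] 538 [575.7 235.9  48. ] [570.1 231.3  88. ]
green [266.2 239.6] 70 [566.9 194.6  48. ] [561.6 191.2  88. ]
blue [253.4 210.5] 525 [639.1 224.9  48. ] [631.8 220.7  88. ]
blue [270.4 213.3] 60 [631.1 183.6  48. ] [624.  180.5  88. ]
```

Both placed tins are seated, and the gripper is centred above the blue one. Grasping.

```bash
python3 -m handwheel '[[[-1,0,0,0,0],[-1,0,0,-0.6,0],[-1,0,0,-0.6,0],[-1,0,0,-0.6,0],[-1,0,0,-0.1,0],[-1,0,0,0,0],[1,0,0,0,0],[1,0,0,0,0],[1,0,0,0,0],[1,0,0,0,0]]]' 40; python3 -m handwheel '[[[1,0,0,0,0],[1,0,0,0,0],[1,0,0,0.5,0],[1,0,0,0.7,0],[1,0,0,0.8,0],[1,0,0,0.8,0],[1,0,0,0.2,0],[1,0,0,0,0]]]' 40
```

```text
time_s: 38.05
eef_pos: [595.5, -329.1, 14.1]
ee_rot: [0.001, 0.995, -0.095, 0.001]
force: [-1.6, 1.0, 6.3]
grip_width: 0.574
grip_force: 41.4
time_s: 38.85
eef_pos: [595.2, -329.0, 163.9]
ee_rot: [0.001, 0.995, -0.095, 0.001]
force: [-1.2, 0.3, -2.8]
grip_width: 0.57
grip_force: 42.0
```

```bash
python3 -m handwheel '[[[1,0.07,0.85,0,0],[1,0.07,0.85,0,0],[1,0.07,0.85,0,0],[1,0.07,0.85,0,0],[1,0.07,0.85,0,0],[1,0.07,0.85,0,0],[1,0.07,0.85,0,0],[1,0.07,0.85,0,0],[1,0.07,0.85,0,0],[1,0.07,0.85,0,0]]]' 40; python3 -m handwheel '[[[1,0.07,0.85,0,0],[1,0.07,0.85,0,0],[1,0.03,0.6,0,0],[1,0,0.28,0,0],[1,0,0,-0.5,0],[1,0,0,-0.5,0],[1,0,0,0,0],[1,0,0,0,0],[1,0,0,0,0]]]' 40
```

```text
time_s: 39.85
eef_pos: [628.8, 98.1, 159.7]
ee_rot: [0.0, 0.995, -0.095, -0.002]
force: [0.3, 0.0, -1.4]
grip_width: 0.572
grip_force: 42.2
time_s: 40.75
eef_pos: [639.0, 225.0, 113.4]
ee_rot: [-0.0, 0.995, -0.095, 0.001]
force: [0.6, -0.2, -2.2]
grip_width: 0.573
grip_force: 42.2
```

```bash
python3 -m handwheel '[[[1,0,0,-0.4,0],[1,0,0,-0.35,0],[1,0,0,-0.2,0],[1,0,0,-0.07,0],[1,0,0,-0.05,0],[1,0,0,-0.03,0],[1,0,0,0,0],[1,0,0,0,0]]]' 40
```

```text
time_s: 41.55
eef_pos: [638.8, 225.3, 59.1]
ee_rot: [-0.0, 0.995, -0.095, 0.001]
force: [-3.0, -0.1, 6.3]
grip_width: 0.573
grip_force: 42.7
```

Seated. Release, retreat and check.

```bash
python3 -m handwheel '[[[-0.6,0,0,0,0],[-0.6,0,0,0,0],[-0.6,0,0,0,0],[-0.6,0,0,0.4,0],[-0.6,0,0,0.8,0],[-1,0,-0.2,0.8,0],[-1,-0.1,-0.8,0.3,0],[-1,-0.4,-0.9,0,0],[-1,-0.4,-0.9,0,0],[-1,-0.4,-0.9,0,0]]]' 40; python3 -m handwheel '[[[-1,-0.4,-0.9,0,0],[-1,-0.4,-0.9,0,0],[-1,-0.4,-0.9,0,0],[-1,-0.4,-0.9,0,0],[-1,0,0,0,0],[-1,0,0,0,0]]]'
python3 - <<'E'
from h import *
c=cap('top','e.png')
for k,p,a,b in blobs(c['img']):
  if 190<p[0]<560 and 190<p[1]<330: print(k,p.round(1),a,ray(c,*p,48).round(1),ray(c,*p,88).round(1))
s=cap('scene')['img']; cv2.imwrite('pics/f.png',cv2.resize(s[130:340,180:520],None,fx=2.2,fy=2.2))
E
```

```text
time_s: 42.55
eef_pos: [572.3, 38.8, 172.3]
ee_rot: [0.0, 0.995, -0.095, 0.0]
force: [1.0, -0.8, -0.7]
grip_width: 0.999
grip_force: 0.0
time_s: 43.15
eef_pos: [493.2, -140.4, 172.3]
ee_rot: [-0.0, 0.995, -0.096, 0.0]
force: [0.1, 0.6, 1.0]
grip_width: 0.999
grip_force: 0.0
red [238.1 288.8] 669 [450.1 263.3  48. ] [448. 258.  88.]
red [257.7 292.1] 79 [441.1 216.4  48. ] [439.4 212.4  88. ]
yellow [378.1 260.3] 601 [510.6 -73.6  48. ] [506.9 -69.5  88. ]
yellow [242.3 262.1] 685 [513.8 252.8  48. ] [510.  247.8  88. ]
yellow [262.  265.3] 88 [505.1 205.4  48. ] [501.5 201.7  88. ]
green [232.5 234.4] 69 [581.6 275.9  48. ] [576.  270.3  88. ]
green [249.1 236.4] 537 [575.6 235.9  48. ] [570.1 231.4  88. ]
green [266.3 239.6] 68 [567.1 194.3  48. ] [561.8 191.   88. ]
blue [251.4 209.7] 585 [641.2 229.8  48. ] [633.8 225.4  88. ]
```

View pics/e.png

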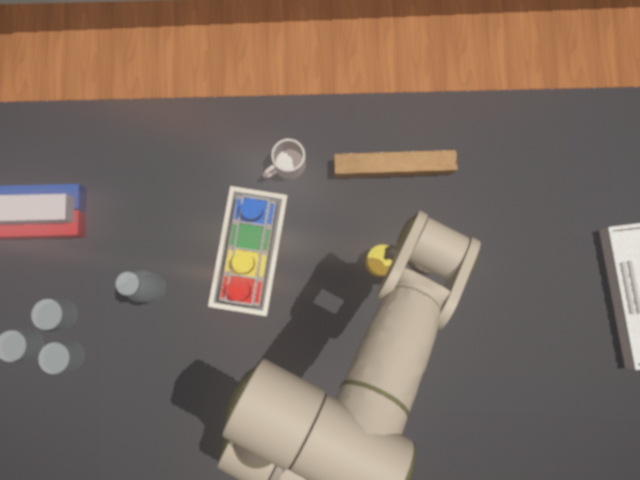

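View pics/f.png

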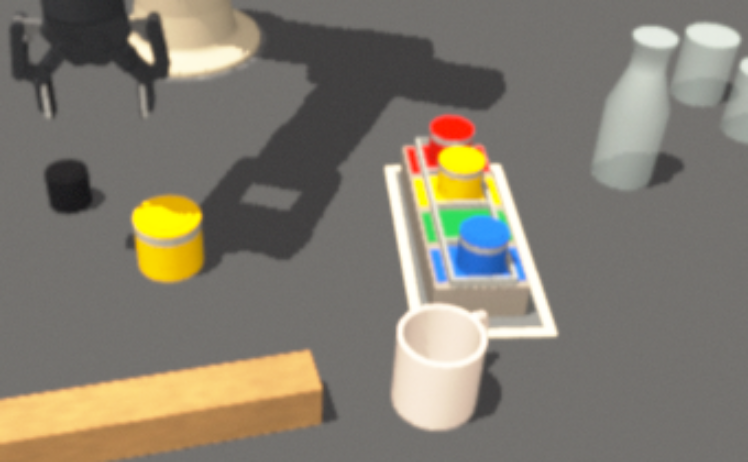

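In the top view the red (240,290), yellow (243,263) and blue (251,209) tins stand upright in their own bays. The caddy is square on the mat and the bystanders have not moved. No picture shows a green tin.

```bash
python3 -c "
from rig import ctrl
print(ctrl.finish_job())"
```

```text
the job is handed in; nothing more can be done
None
```

The job is handed in: the caddy was walked onto the mat with first swings of about 14°, 11.6° and 13° to alternate sides and parked within about 5 mm and 1° of square; the red, yellow and blue tins stand in their own bays, no green tin was there, and the pictures show the carafe, mug and foil box where they were.

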